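Start the pegboard cleat's slotted screw square

TASK

Start the broad slotted screw in the sloping pegboard cleat: take the driver from its stand, hold it square to the sloping face, feel its blade fully into the slot with light pressure only, and turn the screw clockwise by at least an eighth of a turn. Then put the driver back upright in its stand, let go, and leave the lunch tin, jar and scoop where they are.

Things in the scene. Friction and masses are not known exactly. Their poses are not given: they have to be found in the camera images.
- cleat: wooden wedge-shaped block, about 110 x 90 mm, fixed to the shelf, its top face 30 to 60 mm high; a white 92 x 78 mm flange plate lies on the sloping face. Origin on the shelf under the screw, x and y level, z up. The face is 0.26 rad (15 degrees) off level and falls towards the block's -x side (roughly towards the robot). Pressing at over 30 N spoils it
- screw_top (a point): nominal centre of the top of the screw's round steel head (30 mm across). z is the screw's axis, out of the sloping face (0.26 rad off vertical), x up the slope, y level; the frame does not turn with the screw. The head's true top lies up to 2 mm above or below this point along z (not measured). The slot's direction lies within 0.65 rad either way of this y axis (not measured)
- screw (a joint): turn of the screw from its start, rad, 0 at the start, grows clockwise seen from above. Stiff to turn (about 0.09 N m), so a lightly pressed blade can slide round on the head without moving it; sinks 1 mm per rad. Its slot is 21 mm long, 5 mm wide, 7 mm deep, closed at the ends and bottom, centred on the axis
- driver: stubby flat-blade driver, 115 mm long overall, 150 g, standing upright blade down in the stand. Origin at the blade's tip, z up along the shaft to the handle, x along the blade's 18 mm width, y along its thickness
- driver_grip (a point): centre of the driver's handle, 82.5 mm from the tip; black square handle 30 x 30 mm (faces across the driver's x and y) and 65 mm long, from 50 to 115 mm above the tip; same axes as driver
- driver_tip (a point): end of the driver's blade. Blade 18 mm wide (x) and 3.4 mm thick (y), thinned to 17 x 2.4 mm over the last 1.5 mm and 15 mm long; above it a 10 mm round shaft up to the handle; same axes as driver
- stand_hole (a point): centre of the mouth of the stand's square hole, on its top, 55 mm above the shelf. The stand is a fixed wooden block 70 x 70 x 55 mm, the hole 24 x 24 mm right through. The driver stands in it at any yaw with the underside of its handle resting on the block's top, its tip 5 mm above the shelf
- lunch_tin: grey insulated lunch tin, 110 mm across, 100 mm high, origin at the centre of its underside; leave alone
- jar: glass jar with steel lid, 64 mm across, 85 mm high, origin at the centre of its underside; leave alone
- scoop: red plastic scoop, cup 64 mm across and 45 mm high with an 85 mm flat handle at its -x side, origin under the centre of the cup; leave alone
Things that resemble listed ones, but are neither listed nor needed, are in the scene too. Of the things that look like the driver, the smallest one is meant. What is shaped like the part that bears stand_hole but green is not meant.

How it is judged:
On the way, in this order (a step that is already met when the one before it is completed fails the run):
1. the blade is fully down in the screw's slot, with the driver square to the sloping face (z of driver_tip in the frame of screw_top below -0.0045 m and x of driver_tip in the frame of screw_top between -0.003 and 0.003 m and y of driver_tip in the frame of screw_top between -0.003 and 0.003 m and angle between the z axis of driver and the z axis of screw_top, either way round below 0.12 rad), for 0.2 s.
2. the screw has been turned clockwise by an eighth of a turn (0.75 rad) (value of joint screw above 0.75 rad), for 0.1 s.
At the end, for the whole second after the job is handed in: The screw stands turned clockwise by at least 0.75 rad from its start, and the driver rests still and released in its stand: tip within 9 mm of the hole's axis and under 10 mm above the shelf, upright within 0.1 rad (value of joint screw above 0.75 rad and horizontal distance between driver_tip and stand_hole below 0.009 m and height (world z) of driver_tip below 0.01 m and angle between driver's own z axis and vertical below 0.1 rad and linear speed of driver below 0.02 m/s); the robot touches nothing.
It fails at once if the driver pushes on the screw or cleat with more than 30 N (contact force between driver and cleat above 30 N).
It fails at once if the screw is turned with the driver more than 0.12 rad out of square (value of joint screw above 0.1 rad and contact force between driver and cleat above 2 N and angle between the z axis of driver and the z axis of screw_top, either way round above 0.12 rad).
It fails at once if the screw is turned by the fingers or arm (contact force between any of the fingers, the arm and cleat above 5 N).
It fails at once if the lunch tin, jar or scoop is moved by more than 20 mm (distance of any of lunch_tin, jar, scoop from where it was at the start of the episode above 0.02 m).
It also fails if it takes over 72 s, if anything falls off the work surface, if the arm or the gripper's body presses on something with over 40 N, if the wrist force passes 120 N, or if a joint passes its speed limit or range.

ROBOT

A 6-joint arm with a two-finger parallel gripper is mounted at the origin on the work surface. World frame = base frame: x ahead of the robot, y to its left, z up, the work surface at z = 0. Lengths are in m, angles in rad, forces in N, time in s.
With the tool pointing down it reaches from about 0.3 to 0.875 m from the base axis. Payload 4.2 kg.
Tool frame: the origin (TCP) lies midway between the tips of the shut fingers; the grasp point (between the pads) lies 19 mm behind it; z points along the fingers, y is the line along which they close (so a half turn about z gives the same grasp; the last joint's range is limited). The gripper opens to 85 mm and grips with 20 to 120 N. Pads are 22 mm wide; open, the fingers measure 114 mm over their backs; the gripper's body (76 mm by 85 mm) begins 54 mm behind the grasp point. The pads swing forward as they close: fully open they stand 13 mm farther back than shut.
Start: joints at [-1.318, 0.32, 1.565, -0, 1.257, -0.02], TCP at [0.155, -0.554, 0.231] pointing down, gripper open.
Joint ranges: [-3.11, 3.11], [-0.84, 2.01], [0.21, 2.61], [-1.34, 4.49], [0.05, 2.63], [-2.56, 2.56]. Speed limits (rad/s): [2.57, 2.57, 3.14, 3.14, 3.14, 3.14].

INTERFACE

Orientations are given as a unit quaternion [w, x, y, z].
In Python, from cell import r gives the robot as it stands.
- The arm moves only by the tool apply_moves, never from a script. Its argument "increments" is a list that holds one entry, the list of rows, each a list of 5 numbers: the opening, from -1 (shut) to 1 (fully open), then the shift along the world's x, y, z scaled (see below), then the turn about the world's z scaled (see below). A call has 1 to 20 rows; each row is the pose to reach, as a shift and turn from the pose commanded when the call began; what a row does not reach only later rows make up. The controller multiplies each number of a shift by 120 mm and each number of a turn by 45 degrees. A row lasts 1/8 s, in which the tool goes at most 62.5 mm and 10.7 degrees, less where a joint would pass 70% of its speed; a pose out of reach is approached as far as the arm can. A call with a number of a shift or a turn outside -1 to 1 is refused whole. A call with a gripper value outside its range is refused whole. The fingers move at their own pace and stop on an object; "newtons" is the grip in N (left out, the last holds). Time passes only in rows, so rows that repeat a pose let the fingers close. It gives the time, the measured TCP pose, the force, the opening and the grip force at its end, in the units of the state.
- r.read_state(): the state, without advancing time (a new reading comes with each control period).
- r.grab_frame(name): name is "scene" or "top" or "wrist"; returns (picture, depth): 420x560x3 uint8, red, green, blue; 420x560 float32, m along the optical axis (not along the pixel's ray), 0 where there is no reading.
- r.calibration(name): a dict with "intrinsics" (3x3 intrinsics, pixels), "pose" (4x4, takes a point from camera to world coordinates); the wrist camera has in their place "T_tool_cam" (4x4, takes a point from camera to tool coordinates, whose origin is the TCP and whose axes are the flange's). Camera axes: x right, y up, looking along -z (the intrinsics and any distortion apply to the point x, -y, -z); pixel columns grow to the right and rows downward; lengths in m; the calibration is good to about 2 mm. A picture is of the moment at which its call begins: read the wrist's pose just before it. calibration takes no time and is no camera call.
- r.finish_job(): hands the job in; it is judged then, once.
The state is a dict: "time_s": time; "q": joint angles; "qd": joint speeds; "effort": joint torques, N m; "eef_pos": TCP position; "tool_rot": TCP orientation; "contact_force": force on the tool from outside, world axes, zero at the start; "ft_torque": the same for the moment, N m; "width": finger opening in m; "grip_force": force on a finger pad.
Only numpy, scipy, OpenCV 4.12 (cv2) and the standard library are available. Lean on these libraries where they do the work, as an engineer would, in place of code of your own. Each camera call takes 0.05 s, during which the arm holds its last target. There are 200 camera calls.

## Working session

There is one attempt and no reset: what is moved stays moved. The work goes in short steps, Python scripts to look and compute and a tool call to move; the robot and the scene stay as the last step left them, time stands still between calls to the robot, and variables do not carry over. Pictures are saved under pics/ and viewed, at most 10 in all, crops included, and the job is handed in when it is done.

Besides the shell and the picture viewer there is one more tool, called after "Emit:" by a JSON object that holds its "api" and its "payload". apply_moves: Moves the arm, as the interface text tells. Its arguments: {"type":"object","properties":{"increments":{"type":"array","items":{"type":"array","items":{"type":"array","items":{"type":"number","minimum":-1,"maximum":1}}}},"newtons":{"type":"number"}},"required":["increments"]}

```bash
mkdir -p pics; ls
cat > h.py <<'E'
import numpy as np, cv2, pickle
from cell import r
from scipy.spatial.transform import Rotation as R
def rot(q): return R.from_quat([q[1],q[2],q[3],q[0]]).as_matrix()
def look(name):
    s=r.read_state(); im,d=r.grab_frame(name); c=r.calibration(name); K=np.array(c["intrinsics"])
    if name=="wrist":
        T=np.eye(4); T[:3,:3]=rot(s["tool_rot"]); T[:3,3]=s["eef_pos"]; T=T@np.array(c["T_tool_cam"])
    else: T=np.array(c["pose"])
    return im,d,K,T,c
def world(d,K,T):
    v,u=np.mgrid[:d.shape[0],:d.shape[1]]
    x=(u-K[0,2])/K[0,0]*d; y=(v-K[1,2])/K[1,1]*d
    return np.stack([x,-y,-d],-1)@T[:3,:3].T+T[:3,3]
def save(n,im): cv2.imwrite(n,im[...,::-1])
E
python3 - <<'E'
from h import *
s=r.read_state(); print(s)
for n in("scene","top","wrist"):
    im,d,K,T,c=look(n); pickle.dump((im,d,K,T),open(n+"0.pkl","wb")); print(n,{k:v for k,v in c.items() if k not in("pose",)},T.round(3).tolist())
    save(f"pics/{n}0.png",im)
E
```

```text
pics
{'time_s': 0.0, 'q': array([-1.31801301e+00,  3.20316881e-01,  1.56570869e+00,  5.43497934e-06,
        1.25738469e+00, -1.99913043e-02]), 'qd': array([ 6.76984407e-04,  4.04302343e-04, -4.59826073e-04,  1.26900901e-03,
       -3.36701082e-06,  4.63872525e-04]), 'effort': array([-5.51119028e-04, -4.15520811e+01, -2.34164339e+01, -5.04968943e-05,
        8.13997001e-03, -5.55009777e-06]), 'eef_pos': array([ 0.15479333, -0.5532686 ,  0.23045639]), 'tool_rot': array([-9.02955825e-04,  9.90713364e-01,  1.35963980e-01, -1.02975716e-04]), 'contact_force': array([-0.19954046, -0.12163706,  0.35762713]), 'ft_torque': array([0.01995688, 0.02475605, 0.06231228]), 'grip_force': 0.0, 'width': 0.08542410839451889}
scene {'intrinsics': array([[389.46099984,   0.        , 277.11935765],
       [  0.        , 389.46099984, 204.38941065],
       [  0.        ,   0.        ,   1.        ]])} [[-0.544, -0.439, 0.715, 1.338], [0.839, -0.3, 0.454, 0.442], [0.015, 0.847, 0.531, 0.604], [0.0, 0.0, 0.0, 1.0]]
top {'intrinsics': array([[457.72430352,   0.        , 284.02099991],
       [  0.        , 457.72430352, 211.59983168],
       [  0.        ,   0.        ,   1.        ]])} [[0.029, 0.993, -0.118, 0.474], [-1.0, 0.028, -0.008, -0.023], [-0.005, 0.118, 0.993, 1.358], [0.0, 0.0, 0.0, 1.0]]
wrist {'intrinsics': array([[363.38248964,   0.        , 276.0008392 ],
       [  0.        , 363.38248964, 209.35481232],
       [  0.        ,   0.        ,   1.        ]]), 'T_tool_cam': array([[-1.66502691e-03,  9.49297898e-01,  3.14373548e-01,
         8.17807432e-02],
       [ 9.99998241e-01,  1.30902985e-03,  1.34351217e-03,
         1.29352339e-04],
       [ 8.63868919e-04,  3.14375232e-01, -9.49298408e-01,
        -1.42555016e-01],
       [ 0.00000000e+00,  0.00000000e+00,  0.00000000e+00,
         1.00000000e+00]])} [[0.268, 0.914, 0.303, 0.234], [-0.963, 0.255, 0.082, -0.532], [-0.002, -0.314, 0.949, 0.373], [0.0, 0.0, 0.0, 1.0]]
```

View pics/top0.png

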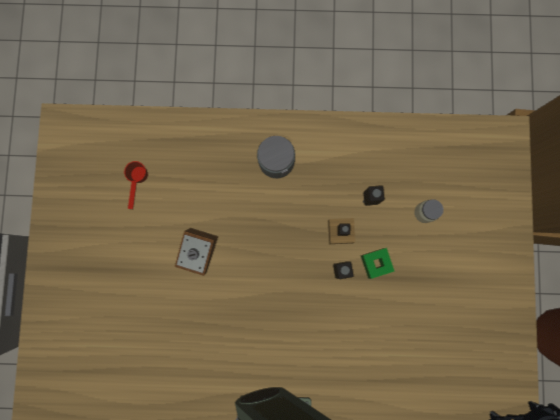

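View pics/scene0.png

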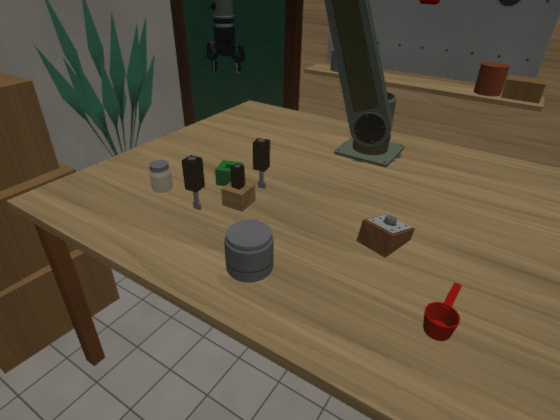

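Top view: cleat with white plate at about (195,253), brown stand with a black driver at (342,231), green stand at (378,263), larger driver-like things at (374,195) and (344,270), tin (276,157), jar (430,210), scoop (135,173). Of the three drivers, the one in the brown stand is smallest and is in the non-green stand, so it's the candidate; I'll enlarge to confirm.

Run:
```python
from h import *
im,d,K,T=pickle.load(open("top0.pkl","rb")); W=world(d,K,T)
for n,(u,v) in dict(cleat=(195,253),drv=(344,230),d2=(376,193),d3=(345,270),stand=(333,240),green=(390,262),jar=(431,210),tin=(276,150),scoop=(135,172)).items():
    print(n,W[v,u].round(3))
# tall black blobs heights
for n,(u0,u1,v0,v1) in dict(drv=(334,352,221,238),d2=(362,388,182,208),d3=(332,356,258,282)).items():
    w=W[v0:v1,u0:u1].reshape(-1,3); zt=np.percentile(w[:,2],95); t=w[w[:,2]>zt-.008]; print(n,zt.round(3),t.mean(0).round(3),np.ptp(t,0).round(3))
a=cv2.resize(im[170:290,310:450],None,fx=3.4,fy=3.4,interpolation=cv2.INTER_CUBIC); b=cv2.resize(im[215:290,160:230],(280,300),interpolation=cv2.INTER_CUBIC)
out=np.zeros((410,780,3),np.uint8); out[:a.shape[0],:a.shape[1]]=a; out[:300,490:770]=b; save("pics/crop1.png",out)
```

```text
cleat [0.503 0.236 0.062]
drv [ 0.575 -0.176  0.122]
d2 [ 0.673 -0.255  0.159]
d3 [ 0.468 -0.176  0.158]
stand [ 0.551 -0.153  0.057]
green [ 0.494 -0.316  0.055]
jar [ 0.641 -0.423  0.085]
tin [0.797 0.015 0.101]
scoop [0.743 0.442 0.001]
drv 0.124 [ 0.579 -0.179  0.121] [0.03  0.028 0.011]
d2 0.163 [ 0.669 -0.252  0.181] [0.218 0.254 1.203]
d3 0.163 [ 0.469 -0.175  0.16 ] [0.042 0.045 0.011]
```

View pics/crop1.png

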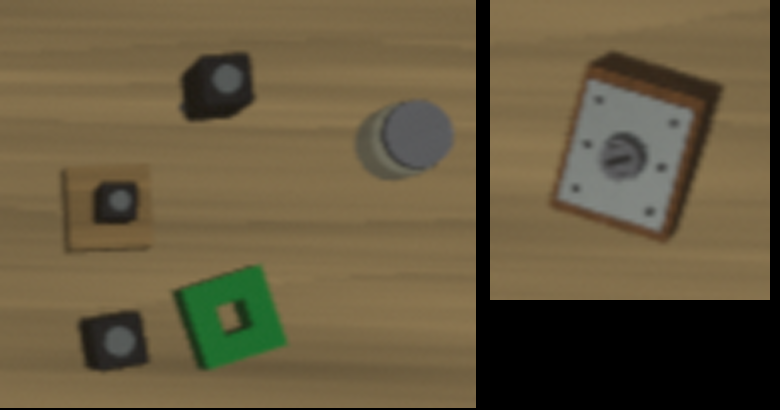

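The brown stand's driver (crop (115,203), 30 mm handle, 0.12 m high) is clearly the smallest; the others at (218,85) and (115,342) are about 40 mm and 0.16 m high. It is the one meant. The slot appears turned anticlockwise from the cleat's y axis, about 0.6 rad. Moving above the driver.

Emit:
{"api": "apply_moves", "payload": {"increments": [[[1, 0.35, 0.35, 0, -0.1], [1, 0.7, 0.7, 0, -0.2], [1, 1, 1, 0, -0.35]]]}}

```text
time_s: 0.52
eef_pos: [0.2759, -0.4322, 0.2311]
tool_rot: [-0.0, 1.0, -0.003, -0.0]
contact_force: [1.0, -0.3, 0.1]
width: 0.0853
grip_force: 0.0
```

Emit:
{"api": "apply_moves", "payload": {"increments": [[[1, 0.35, 0.35, 0, 0], [1, 0.7, 0.7, 0, 0], [1, 1, 1, 0, 0]]]}}

```text
time_s: 0.9
eef_pos: [0.396, -0.312, 0.2312]
tool_rot: [-0.0, 1.0, -0.001, -0.0]
contact_force: [0.8, -1.0, 0.4]
width: 0.0853
grip_force: 0.0
```

Emit:
{"api": "apply_moves", "payload": {"increments": [[[1, 0.35, 0.35, 0, 0], [1, 0.7, 0.7, 0, 0], [1, 1, 1, 0, 0]]]}}

```text
time_s: 1.27
eef_pos: [0.5161, -0.192, 0.2311]
tool_rot: [0.0, 1.0, -0.001, -0.0]
contact_force: [0.3, -0.8, -0.1]
width: 0.0851
grip_force: 0.0
```

Emit:
{"api": "apply_moves", "payload": {"increments": [[[1, 0.3, 0.12, 0, 0], [1, 0.53, 0.12, 0, 0], [1, 0.53, 0.12, 0, 0], [1, 0.53, 0.12, 0, 0]]]}}

```text
time_s: 1.78
eef_pos: [0.5775, -0.1794, 0.2309]
tool_rot: [-0.0, 1.0, -0.001, -0.001]
contact_force: [-0.1, -0.0, 0.7]
width: 0.0853
grip_force: 0.0
```

Run:
```python
from h import *
s=r.read_state(); print(s["time_s"],s["eef_pos"],rot(s["tool_rot"]).round(3).tolist(),s["q"].round(2))
im,d,K,T,c=look("wrist"); pickle.dump((im,d,K,T),open("w1.pkl","wb")); save("pics/w1.png",im)
W=world(d,K,T)
def rect(m,n):
    p=W[m][:,:2].astype(np.float32); print(n,len(p),W[m][:,2].mean().round(4),[np.round(x,4) for x in cv2.minAreaRect(p)])
near=(np.hypot(W[...,0]-.579,W[...,1]+.179)<.055)
z=W[...,2]; g=im.astype(int).sum(2)
rect(near&(z>.113)&(z<.128)&(np.hypot(W[...,0]-.579,W[...,1]+.179)<.03),"handle top")
rect(near&(z>.050)&(z<.060),"stand top")
```

```text
1.775 [ 0.57749111 -0.17939449  0.23086717] [[1.0, -0.002, -0.002], [-0.002, -1.0, 0.0], [-0.002, -0.0, -1.0]] [-0.32  0.37  1.49 -0.    1.28  1.25]
handle top 1595 0.1198 [array([ 0.5783, -0.1773]), array([0.0296, 0.0299]), np.float64(0.1087)]
stand top 3872 0.0549 [array([ 0.5776, -0.1775]), array([0.0706, 0.0701]), np.float64(3.8518)]
```

View pics/w1.png

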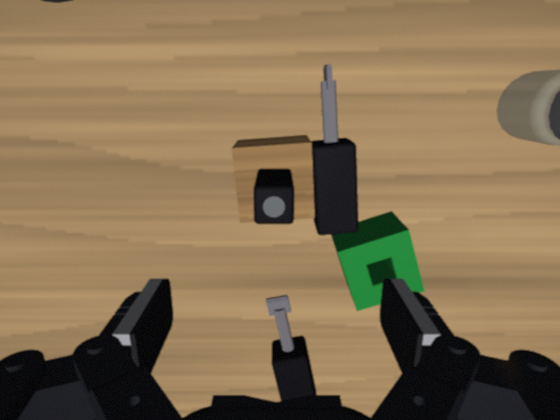

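Wrist view: the driver in the brown stand has its handle top at (274,205), with the larger drivers at (335,190) and (290,370) and the green stand at (378,265). Handle and gripper are square to each other. Going down to grasp.

Emit:
{"api": "apply_moves", "payload": {"increments": [[[1, 0.005, 0.02, -0.4, 0], [1, 0.005, 0.02, -0.8, 0], [1, 0.005, 0.02, -1, 0], [1, 0.005, 0.02, -1, 0]]]}}

```text
time_s: 2.33
eef_pos: [0.5769, -0.1769, 0.1098]
tool_rot: [-0.001, 1.0, -0.002, -0.002]
contact_force: [-0.1, -0.5, 1.1]
width: 0.0852
grip_force: 0.0
```

Emit:
{"api": "apply_moves", "payload": {"increments": [[[1, 0, 0, -0.2, 0], [1, 0, 0, -0.35, 0], [-1, 0, 0, -0.35, 0], [-1, 0, 0, -0.35, 0], [-1, 0, 0, -0.35, 0], [-1, 0, 0, -0.35, 0], [-1, 0, 0, -0.35, 0], [-1, 0, 0, -0.35, 0]]], "newtons": 60}}

```text
time_s: 3.32
eef_pos: [0.5799, -0.1773, 0.0709]
tool_rot: [0.0, 1.0, -0.001, 0.001]
contact_force: [-0.5, 0.2, 6.0]
width: 0.0293
grip_force: 59.7
```

Emit:
{"api": "apply_moves", "payload": {"increments": [[[-1, 0, 0, 0.2, 0], [-1, 0, 0, 0.4, 0], [-1, 0, 0, 0.6, 0], [-1, 0, 0, 0.6, 0]]]}}

```text
time_s: 3.82
eef_pos: [0.5801, -0.1773, 0.143]
tool_rot: [0.001, 1.0, -0.001, 0.002]
contact_force: [0.2, 0.6, -1.8]
width: 0.029
grip_force: 59.4
```

Run:
```python
from h import *
s=r.read_state(); print(s["time_s"],s["eef_pos"],s["contact_force"].round(2),s["width"],s["grip_force"])
im,d,K,T,c=look("wrist"); pickle.dump((im,d,K,T),open("w2.pkl","wb"))
im2,d2,K2,T2,c2=look("scene"); pickle.dump((im2,d2,K2,T2),open("s2.pkl","wb"))
p=np.linalg.inv(T2)@np.r_[s["eef_pos"],1]; u=int(K2[0,2]-K2[0,0]*p[0]/p[2]); v=int(K2[1,2]+K2[1,1]*p[1]/p[2]); print(u,v)
b=cv2.resize(im2[v-50:v+50,u-40:u+40],(400,500),interpolation=cv2.INTER_CUBIC)
a=cv2.resize(im[100:400,160:400],(400,500))
save("pics/c2.png",np.hstack([a,b]))
```

```text
3.825 [ 0.58013917 -0.17725275  0.14296211] [ 0.23  0.57 -1.82] 0.02900087270347144 59.42326068878174
235 157
```

View pics/c2.png

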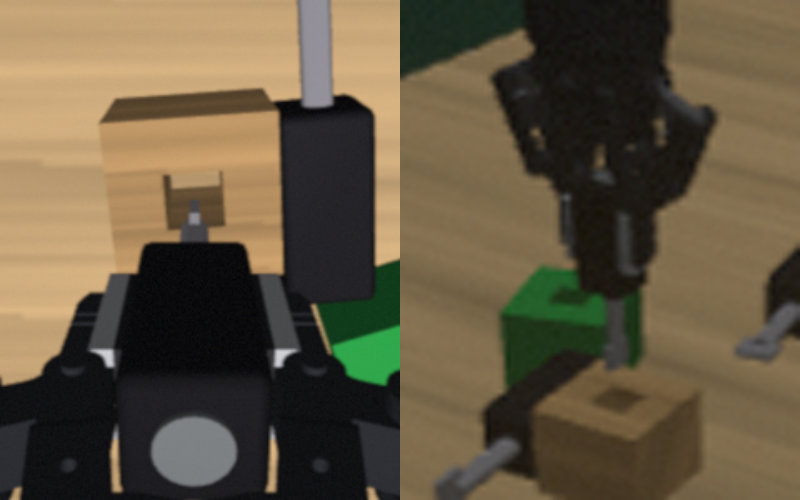

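Wrist view (left): the blade at (194,213) looks edge-on, so its width runs across the closing axis. I need the fingers closing along the blade's width so that the driver can be tilted in the grip. Putting it back and regripping a quarter turn round.

Emit:
{"api": "apply_moves", "payload": {"increments": [[[-1, 0, 0, -0.3, 0], [-1, 0, 0, -0.55, 0], [-1, 0, 0, -0.58, 0], [1, 0, 0, -0.58, 0], [1, 0, 0, -0.58, 0], [1, 0, 0, -0.58, 0], [1, 0, 0, -0.3, 0], [1, 0, 0, 0.1, 0], [1, 0, 0, 0.38, 0], [1, 0, 0, 0.38, 0.2], [1, 0, 0, 0.38, 0.45], [1, 0, 0, 0.38, 0.7], [1, 0, 0, 0.38, 0.95], [1, 0, 0, 0.38, 1], [1, 0, 0, 0.38, 1]]]}}

```text
time_s: 5.8
eef_pos: [0.5791, -0.1769, 0.187]
tool_rot: [0.0, 0.924, 0.381, 0.0]
contact_force: [-0.7, -0.2, -0.2]
width: 0.0854
grip_force: 0.0
```

Emit:
{"api": "apply_moves", "payload": {"increments": [[[1, 0, 0, 0, 0.2], [1, 0, 0, 0, 0.45], [1, 0, 0, 0, 0.7], [1, 0, 0, 0, 0.95], [1, 0, 0, 0, 1], [1, 0, 0, 0, 1], [1, 0, 0, 0, 1]]]}}

```text
time_s: 6.68
eef_pos: [0.5791, -0.1769, 0.187]
tool_rot: [0.0, 0.708, 0.706, 0.0]
contact_force: [0.0, -0.0, -0.6]
width: 0.0854
grip_force: 0.0
```

Run:
```python
from h import *
s=r.read_state(); print(s["time_s"],s["eef_pos"],rot(s["tool_rot"]).round(3).tolist(),s["q"].round(2))
im,d,K,T,c=look("wrist"); W=world(d,K,T); z=W[...,2]
h=np.hypot(W[...,0]-.579,W[...,1]+.178)
for n,m in(("top",(h<.03)&(z>.113)&(z<.128)),("stand",(h<.055)&(z>.05)&(z<.06))):
    print(n,m.sum(),z[m].mean(),[np.round(x,4) for x in cv2.minAreaRect(W[m][:,:2].astype(np.float32))])
```

```text
6.675 [ 0.57911373 -0.17694375  0.18697837] [[0.004, 1.0, 0.0], [1.0, -0.004, -0.0], [-0.0, 0.0, -1.0]] [-0.32  0.4   1.56  0.    1.18 -0.31]
top 2223 0.11981768852659556 [array([ 0.5764, -0.1761]), array([0.03  , 0.0297]), np.float64(89.9978)]
stand 4960 0.0549076782633891 [array([ 0.578 , -0.1772]), array([0.0703, 0.0705]), np.float64(3.9247)]
```

Emit:
{"api": "apply_moves", "payload": {"increments": [[[1, 0, 0, -0.4, 0], [1, 0, 0, -0.8, 0], [1, 0, 0, -0.97, 0], [1, 0, 0, -0.97, 0], [-1, 0, 0, -0.97, 0], [-1, 0, 0, -0.97, 0], [-1, 0, 0, -0.97, 0], [-1, 0, 0, -0.97, 0], [-1, 0, 0, -0.97, 0], [-1, 0, 0, -0.97, 0], [-1, 0, 0, -0.8, 0], [-1, 0, 0, -0.62, 0], [-1, 0, 0, -0.62, 0]]], "newtons": 20}}

```text
time_s: 8.35
eef_pos: [0.5795, -0.1771, 0.1135]
tool_rot: [0.001, 0.708, 0.706, 0.0]
contact_force: [0.2, 1.1, -1.7]
width: 0.0295
grip_force: 23.3
```

Emit:
{"api": "apply_moves", "payload": {"increments": [[[-1, 0, 0.05, 0, 0], [-1, 0, 0.08, 0, 0], [-1, 0, 0.11, 0, 0], [-1, 0, 0.14, 0, 0], [-1, 0, 0.17, 0, 0], [-1, 0, 0.17, 0, 0]]]}}

```text
time_s: 9.1
eef_pos: [0.5791, -0.1562, 0.1125]
tool_rot: [-0.0, 0.708, 0.706, 0.0]
contact_force: [-0.5, -2.8, -2.8]
width: 0.0301
grip_force: 23.1
```

```bash
cat >> h.py <<'E'
def tilt(tag=None):
    """driver axis in tool frame from the wrist camera's view of the handle"""
    s=r.read_state(); im,d=r.grab_frame("wrist"); c=r.calibration("wrist"); K=np.array(c["intrinsics"])
    P=world(d,K,np.array(c["T_tool_cam"]))
    if tag: pickle.dump((im,d,P),open(tag+".pkl","wb")); save(f"pics/{tag}.png",im)
    m=(d>0)&(abs(P[...,1])<.012)&(P[...,0]>-.04)&(P[...,0]<.045)&(P[...,2]<.012)&(P[...,2]>-.075)
    dx=np.gradient(P,axis=1); dy=np.gradient(P,axis=0); n=np.cross(dx,dy); n/=np.linalg.norm(n,axis=-1,keepdims=True)+1e-12
    n*=np.sign((n*(np.array(c["T_tool_cam"])[:3,3]-P)).sum(-1,keepdims=True))
    for name,ax in (("front",np.array([1,0,0])),("top",np.array([0,0,-1]))):
        q=m&((n@ax)>.85); Q=P[q]
        if len(Q)<30: print(name,len(Q)); continue
        for _ in range(3):
            ctr=np.median(Q,0); N=np.linalg.svd(Q-Q.mean(0),full_matrices=False)[2][2]; N*=np.sign(N@ax); e=abs((Q-Q.mean(0))@N); Q=Q[e<2.5*np.median(e)+1e-5]
        print(name,len(Q),"N",N.round(3),"theta",round(float(np.arctan2(N[2],N[0]) if name=="front" else np.arctan2(N[0],-N[2])),3),"mean",Q.mean(0).round(4),"range",Q.min(0).round(3),Q.max(0).round(3))
    return s
E
python3 - <<'E'
from h import *
s=tilt("t1"); print(s["time_s"],s["eef_pos"],s["contact_force"],s["width"],s["grip_force"])
E
```

```text
front 2633 N [0.996 0.004 0.092] theta 0.093 mean [ 0.0146  0.     -0.0206] range [ 0.01  -0.012 -0.074] [0.018 0.012 0.012]
top 1130 N [ 0.134 -0.005 -0.991] theta 0.134 mean [ 0.0033  0.0001 -0.0481] range [-0.01  -0.012 -0.051] [ 0.019  0.012 -0.045]
9.1 [ 0.57914242 -0.1561865   0.11248599] [-0.52929465 -2.75479528 -2.78231186] 0.030126188702730403 23.119360506534576
```

Emit:
{"api": "apply_moves", "payload": {"increments": [[[-1, 0, 0.03, 0, 0], [-1, 0, 0.06, 0, 0], [-1, 0, 0.078, 0, 0], [-1, 0, 0.078, 0, 0]]]}}

```text
time_s: 9.65
eef_pos: [0.5792, -0.1469, 0.1126]
tool_rot: [-0.0, 0.708, 0.706, 0.0]
contact_force: [-0.2, -3.1, -1.9]
width: 0.0299
grip_force: 23.2
```

Run:
```python
from h import *
s=tilt("t2"); print(s["time_s"],s["eef_pos"],s["contact_force"],s["width"],s["grip_force"])
```

```text
front 2534 N [0.995 0.006 0.098] theta 0.098 mean [ 0.0142 -0.     -0.024 ] range [ 0.006 -0.012 -0.075] [0.02  0.012 0.012]
top 1067 N [ 0.244  0.012 -0.97 ] theta 0.246 mean [ 0.0053  0.0007 -0.0475] range [-0.008 -0.012 -0.051] [ 0.019  0.012 -0.043]
9.65 [ 0.57916516 -0.14687557  0.11262875] [-0.17472951 -3.05672348 -1.85792546] 0.02986094214038468 23.167240619659424
```

Tilt in the grip is about 0.246 rad, toward the right side. Firming the grip, lifting clear and going over the cleat.

Emit:
{"api": "apply_moves", "payload": {"increments": [[[-1, 0, 0, 0, 0], [-1, 0, 0, 0, 0], [-1, 0, 0, 0.3, 0], [-1, 0, 0, 0.7, 0], [-1, 0, 0, 0.7, 0]]], "newtons": 100}}

```text
time_s: 10.32
eef_pos: [0.5815, -0.147, 0.2008]
tool_rot: [0.003, 0.708, 0.706, 0.003]
contact_force: [0.0, -1.0, -2.3]
width: 0.029
grip_force: 99.1
```

Emit:
{"api": "apply_moves", "payload": {"increments": [[[-1, 0, 0.4, 0, 0.2], [-1, 0, 0.8, 0, 0.43], [-1, 0, 1, 0, 0.66], [-1, 0, 1, 0, 0.88], [-1, 0, 1, 0, 1]]]}}

```text
time_s: 10.95
eef_pos: [0.5781, -0.0259, 0.195]
tool_rot: [-0.002, 0.382, 0.924, 0.0]
contact_force: [-1.0, 0.3, -2.2]
width: 0.0291
grip_force: 99.2
```

Emit:
{"api": "apply_moves", "payload": {"increments": [[[-1, 0, 0.4, 0, 0.2], [-1, 0, 0.8, 0, 0.43], [-1, 0, 1, 0, 0.66], [-1, 0, 1, 0, 0.88], [-1, 0, 1, 0, 1]]]}}

```text
time_s: 11.58
eef_pos: [0.5779, 0.0939, 0.1949]
tool_rot: [-0.002, -0.001, 1.0, 0.0]
contact_force: [-0.0, 0.3, -0.9]
width: 0.0289
grip_force: 99.3
```

Emit:
{"api": "apply_moves", "payload": {"increments": [[[-1, -0.1, 0.4, -0.1, 0], [-1, -0.15, 0.8, -0.2, 0], [-1, -0.15, 1, -0.3, 0], [-1, -0.15, 1, -0.3, 0], [-1, -0.15, 1, -0.3, 0]]]}}

```text
time_s: 12.2
eef_pos: [0.5607, 0.2124, 0.1599]
tool_rot: [-0.001, 0.001, 1.0, -0.0]
contact_force: [0.1, 0.4, -1.9]
width: 0.0292
grip_force: 99.5
```

Run:
```python
from h import *
s=tilt("t3"); print(s["time_s"],s["eef_pos"],rot(s["tool_rot"]).round(3).tolist(),s["q"].round(2))
im,d,K,T,c=look("wrist"); pickle.dump((im,d,K,T),open("w3.pkl","wb"))
W=world(d,K,T); z=W[...,2]
m=(np.hypot(W[...,0]-.503,W[...,1]-.236)<.08)&(z>.02)&(z<.075)&(im.min(2)>110)
Q=W[m]; 
for _ in range(4):
    N=np.linalg.svd(Q-Q.mean(0),full_matrices=False)[2][2]; N*=np.sign(N[2]); e=abs((Q-Q.mean(0))@N); Q=Q[e<2.5*np.median(e)+1e-5]
print("plate",len(Q),Q.mean(0).round(4),N.round(4),"tilt",np.arccos(N[2]),"downhill yaw",np.arctan2(N[1],N[0]))
save("pics/w3.png",cv2.resize(im[:300],(747,400),interpolation=cv2.INTER_CUBIC))
```

```text
front 2461 N [0.993 0.004 0.114] theta 0.114 mean [ 0.0131  0.0001 -0.0232] range [ 0.005 -0.012 -0.075] [0.019 0.012 0.012]
top 998 N [ 0.232 -0.004 -0.973] theta 0.234 mean [ 0.004   0.0001 -0.0474] range [-0.009 -0.012 -0.051] [ 0.019  0.012 -0.042]
12.2 [0.56065312 0.21239089 0.15994396] [[-1.0, 0.002, -0.002], [0.002, 1.0, -0.0], [0.002, -0.0, -1.0]] [ 0.34  0.41  1.61  0.    1.12 -1.23]
plate 10983 [0.4999 0.2446 0.0479] [-0.248   0.068   0.9664] tilt 0.2600720757662631 downhill yaw 2.8740025375373013
```

View pics/w3.png

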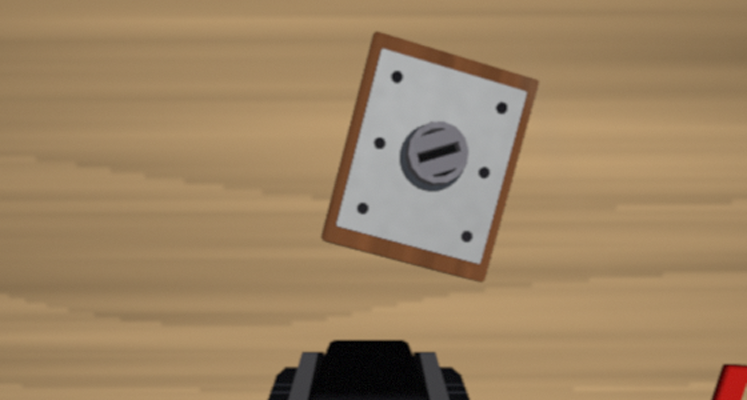

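The slot is plain at (439,152) in this enlarged view, on the head centred at about (437,153). Measuring the slot direction and head centre.

```bash
cat > slot.py <<'E'
from h import *
def slot(im,d,K,T,u0,v0,n0=np.array([-.248,.068,.966]),rad=.014):
    W=world(d,K,T); v,u=np.mgrid[:420,:560]
    near=(np.hypot(u-u0,v-v0)<35)&(d>0)
    # head top plane : highest along n among near
    h=W@n0; hp=np.median(h[near&(im.min(2)>150)]) if (near&(im.min(2)>150)).any() else np.percentile(h[near],10)
    top=near&(h>hp+.004)
    ht=np.percentile(h[top],70); ring=top&(abs(h-ht)<.0015)
    X=np.cross([0,1,0],n0); Xc=np.array([.9664*.964,-.9664*.2647,0]); 
    ux=np.array([np.cos(-.2676),np.sin(-.2676),0]); ux-=ux@n0*n0; ux/=np.linalg.norm(ux); uy=np.cross(n0,ux)
    # head outline centre
    p=np.c_[W[ring]@ux,W[ring]@uy].astype(np.float32); (cx,cy),rr=cv2.minEnclosingCircle(p)
    # intersect rays of dark pixels with head plane
    o=T[:3,3]; ray=np.stack([(u-K[0,2])/K[0,0],-(v-K[1,2])/K[1,1],-np.ones_like(u,float)],-1)@T[:3,:3].T
    t=(ht-o@n0)/(ray@n0); Wp=o+ray*t[...,None]
    a=Wp@ux-cx; b=Wp@uy-cy
    dark=(np.hypot(a,b)<.0125)&(im.astype(int).sum(2)<180)&near
    k,lab,st,_=cv2.connectedComponentsWithStats(dark.astype(np.uint8)); j=1+np.argmax(st[1:,4]); dk=lab==j
    q=np.c_[a[dk],b[dk]]; rect=cv2.minAreaRect((q*1000).astype(np.float32))
    w,V=np.linalg.eigh(np.cov((q-q.mean(0)).T)); e=V[:,1]*np.sign(V[1,1])
    phi=np.arctan2(-e[0],e[1])
    ctr=cx*ux+cy*uy+ht*n0
    sc=(cx+q[:,0].mean())*ux+(cy+q[:,1].mean())*uy+ht*n0
    print("head above plate",ht-hp,"head ctr",ctr.round(4),"r",rr,"slot n",dk.sum(),"ctr",sc.round(4),"phi",phi,"rect",rect,"slot world yaw(horizontal)",np.arctan2(*( (e[0]*ux+e[1]*uy)[[1,0]])))
    return ctr,sc,phi
if __name__=="__main__":
    slot(*pickle.load(open("w3.pkl","rb")),329,114)
E
python3 slot.py
```

```text
head above plate 0.016024017335718635 head ctr [0.4962 0.2461 0.0634] r 0.01479377318173647 slot n 198 ctr [0.4963 0.2457 0.0635] phi 0.5490535774543497 rect ((0.15941619873046875, -0.3790750503540039), (4.046771049499512, 19.77033233642578), 31.258384704589844) slot world yaw(horizontal) 1.8373100331325996
```

φ ≈ 0.55 rad, head centre ≈ (0.496, 0.246, 0.063). Bring the tip 10 mm above it, blade yawed to the slot.

Emit:
{"api": "apply_moves", "payload": {"increments": [[[-1, -0.35, 0.12, 0, 0.15], [-1, -0.73, 0.24, 0, 0.3], [-1, -0.73, 0.24, -0.1, 0.3], [-1, -0.73, 0.24, -0.19, 0.3], [-1, -0.73, 0.24, -0.19, 0.3], [-1, -0.73, 0.24, -0.19, 0.3]]]}}

```text
time_s: 13.05
eef_pos: [0.4745, 0.2413, 0.1377]
tool_rot: [0.0, -0.116, 0.993, 0.0]
contact_force: [0.6, 0.0, -0.9]
width: 0.029
grip_force: 99.5
```

Run:
```python
from h import *
s=tilt("t4"); print(s["time_s"],s["eef_pos"],rot(s["tool_rot"]).round(3).tolist(),s["contact_force"])
im,d,P=pickle.load(open("t4.pkl","rb"))
a=cv2.resize(im[60:420,140:420],(467,600),interpolation=cv2.INTER_CUBIC)
i2,d2,K,T,c=look("scene"); p=np.linalg.inv(T)@np.r_[s["eef_pos"]-[0,0,.04],1]; u=int(K[0,2]-K[0,0]*p[0]/p[2]); v=int(K[1,2]+K[1,1]*p[1]/p[2])
b=cv2.resize(i2[v-40:v+40,u-22:u+22],(330,600),interpolation=cv2.INTER_CUBIC)
save("pics/c4.png",np.hstack([a,b]))
```

```text
front 2544 N [ 0.994 -0.019  0.107] theta 0.107 mean [ 0.0131 -0.0001 -0.0234] range [ 0.005 -0.012 -0.075] [0.019 0.012 0.012]
top 1105 N [ 0.23  -0.006 -0.973] theta 0.232 mean [ 0.0037 -0.0004 -0.0476] range [-0.01  -0.012 -0.051] [ 0.018  0.012 -0.043]
13.05 [0.47446991 0.24132472 0.13765452] [[-0.973, -0.23, 0.0], [-0.23, 0.973, 0.0], [-0.0, 0.0, -1.0]] [ 0.60030522  0.00388297 -0.87474225]
```

View pics/c4.png

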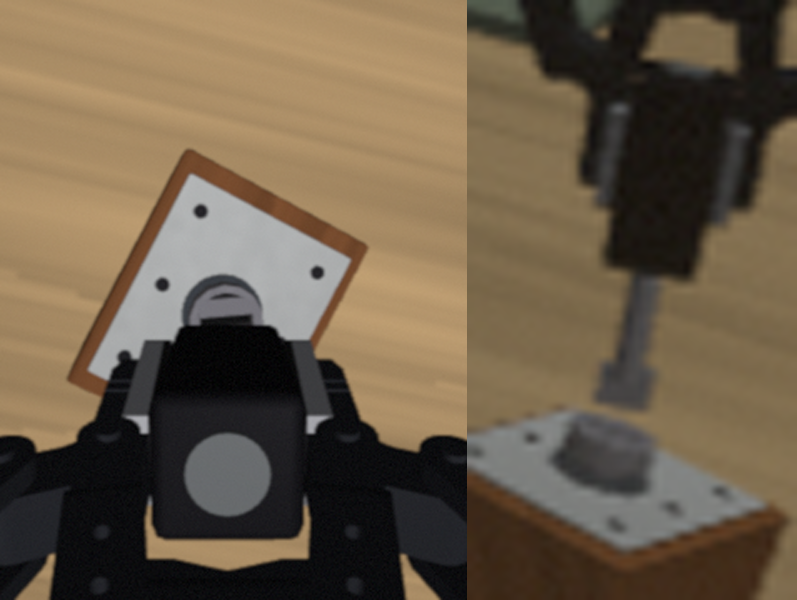

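Right view: the blade's broad side faces the scene camera just above the head at (605,440). Left view: the slot at (225,320) runs parallel to the finger closing axis. Descending along the screw's axis by feel.

Emit:
{"api": "apply_moves", "payload": {"increments": [[[-1, 0.008, -0.002, -0.032, 0], [-1, 0.0165, -0.0045, -0.064, 0], [-1, 0.0165, -0.0045, -0.064, 0], [-1, 0.0165, -0.0045, -0.064, 0]]]}}

```text
time_s: 13.65
eef_pos: [0.4755, 0.2411, 0.13]
tool_rot: [-0.0, -0.117, 0.993, 0.0]
contact_force: [-0.3, 0.4, -1.7]
width: 0.0292
grip_force: 99.5
```

Emit:
{"api": "apply_moves", "payload": {"increments": [[[-1, 0.002, -0.001, -0.008, 0], [-1, 0.002, -0.001, -0.008, 0]]]}}

```text
time_s: 13.9
eef_pos: [0.4757, 0.2409, 0.1291]
tool_rot: [-0.0, -0.117, 0.993, 0.0]
contact_force: [-0.5, 0.2, -1.3]
width: 0.029
grip_force: 99.5
```

Emit:
{"api": "apply_moves", "payload": {"increments": [[[-1, 0.002, -0.001, -0.008, 0], [-1, 0.002, -0.001, -0.008, 0]]]}}

```text
time_s: 14.15
eef_pos: [0.4758, 0.2408, 0.128]
tool_rot: [-0.0, -0.116, 0.993, 0.0]
contact_force: [-1.2, -0.5, -1.9]
width: 0.029
grip_force: 99.5
```

Emit:
{"api": "apply_moves", "payload": {"increments": [[[-1, 0.002, -0.001, -0.008, 0], [-1, 0.002, -0.001, -0.008, 0]]]}}

```text
time_s: 14.4
eef_pos: [0.4758, 0.2406, 0.127]
tool_rot: [-0.001, -0.116, 0.993, -0.0]
contact_force: [-0.7, -0.4, -1.4]
width: 0.0286
grip_force: 99.5
```

Emit:
{"api": "apply_moves", "payload": {"increments": [[[-1, 0.002, -0.001, -0.006, 0], [-1, 0.002, -0.001, -0.006, 0]]]}}

```text
time_s: 14.65
eef_pos: [0.476, 0.2404, 0.1263]
tool_rot: [-0.001, -0.116, 0.993, -0.0]
contact_force: [-2.3, -1.3, 0.0]
width: 0.0286
grip_force: 99.5
```

Emit:
{"api": "apply_moves", "payload": {"increments": [[[-1, 0.002, -0.001, -0.006, 0], [-1, 0.002, -0.001, -0.006, 0]]]}}

```text
time_s: 14.9
eef_pos: [0.4761, 0.2402, 0.1253]
tool_rot: [-0.001, -0.117, 0.993, -0.0]
contact_force: [-2.2, -0.6, -2.3]
width: 0.0291
grip_force: 99.5
```

Emit:
{"api": "apply_moves", "payload": {"increments": [[[-1, -0.003, -0.002, -0.008, 0], [-1, -0.003, -0.002, -0.008, 0]]]}}

```text
time_s: 15.15
eef_pos: [0.4762, 0.2401, 0.1246]
tool_rot: [-0.0, -0.117, 0.993, -0.0]
contact_force: [-1.7, -1.0, -2.3]
width: 0.029
grip_force: 99.5
```

Emit:
{"api": "apply_moves", "payload": {"increments": [[[-1, 0.002, -0.001, -0.008, 0], [-1, 0.002, -0.001, -0.008, 0]]]}}

```text
time_s: 15.4
eef_pos: [0.4764, 0.24, 0.1237]
tool_rot: [-0.0, -0.116, 0.993, -0.0]
contact_force: [-2.8, -0.9, -1.5]
width: 0.0292
grip_force: 99.5
```

Emit:
{"api": "apply_moves", "payload": {"increments": [[[-1, 0.002, -0.001, -0.008, 0], [-1, 0.002, -0.001, -0.008, 0]]]}}

```text
time_s: 15.65
eef_pos: [0.4766, 0.2399, 0.1228]
tool_rot: [-0.0, -0.116, 0.993, 0.0]
contact_force: [-3.6, -1.0, -1.9]
width: 0.0294
grip_force: 99.5
```

Emit:
{"api": "apply_moves", "payload": {"increments": [[[-1, -0.008, -0.002, 0, 0], [-1, -0.008, -0.002, -0.008, 0], [-1, -0.008, -0.002, -0.008, 0]]]}}

```text
time_s: 16.02
eef_pos: [0.4763, 0.2399, 0.1222]
tool_rot: [0.001, -0.117, 0.993, 0.0]
contact_force: [-1.8, -1.4, -0.8]
width: 0.0289
grip_force: 99.5
```

Emit:
{"api": "apply_moves", "payload": {"increments": [[[-1, 0.002, -0.001, -0.008, 0], [-1, 0.002, -0.001, -0.008, 0]]]}}

```text
time_s: 16.27
eef_pos: [0.4765, 0.2399, 0.1217]
tool_rot: [0.001, -0.116, 0.993, 0.0]
contact_force: [-3.2, -0.3, 5.3]
width: 0.0293
grip_force: 100.0
```

Emit:
{"api": "apply_moves", "payload": {"increments": [[[-1, 0.002, -0.001, -0.008, 0], [-1, 0.002, -0.001, -0.008, 0]]]}}

```text
time_s: 16.52
eef_pos: [0.4766, 0.2399, 0.1213]
tool_rot: [0.001, -0.116, 0.993, 0.0]
contact_force: [-4.7, -1.3, 9.3]
width: 0.0287
grip_force: 100.7
```

The blade sits at the slot's bottom (about 6 mm below the head's top, roughly 10 N). Now a small clockwise turn about the tip, then a hold so the square/depth step is met.

Emit:
{"api": "apply_moves", "payload": {"increments": [[[-1, -0.0018, 0.0087, 0, -0.064], [-1, -0.0033, 0.0174, 0, -0.127], [-1, -0.004, 0.026, 0, -0.19], [-1, -0.004, 0.026, 0, -0.19], [-1, -0.004, 0.026, 0, -0.19]]]}}

```text
time_s: 17.15
eef_pos: [0.4758, 0.2429, 0.1212]
tool_rot: [0.0, -0.042, 0.999, 0.0]
contact_force: [-5.7, -1.1, 9.1]
width: 0.029
grip_force: 100.8
```

Run:
```python
from h import *
s=tilt("t5"); t=rot(s["tool_rot"]); print(s["time_s"],s["eef_pos"],"alpha",np.arctan2(t[1,1],t[0,1])-1.303,s["contact_force"],s["ft_torque"])
print(t[:,2])
```

```text
front 2513 N [0.994 0.017 0.111] theta 0.111 mean [ 0.0131  0.     -0.0232] range [ 0.005 -0.012 -0.075] [0.019 0.012 0.012]
top 1097 N [ 0.239 -0.003 -0.971] theta 0.242 mean [ 0.0041 -0.0003 -0.0474] range [-0.009 -0.012 -0.051] [ 0.019  0.012 -0.043]
17.15 [0.47582712 0.24293424 0.12117668] alpha 0.35219337209940527 [-5.68239816 -1.08885591  9.10668757] [-0.194389    1.06622084  0.05401982]
[ 5.65830370e-04  9.08677996e-04 -9.99999427e-01]
```

Emit:
{"api": "apply_moves", "payload": {"increments": [[[-1, 0, 0.0133, 0, -0.095], [-1, 0, 0.0266, -0.001, -0.191], [-1, 0.0016, 0.04, -0.002, -0.286], [-1, 0.0036, 0.0529, -0.003, -0.382], [-1, 0.0036, 0.0529, -0.003, -0.382]]]}}

```text
time_s: 17.82
eef_pos: [0.476, 0.2493, 0.1206]
tool_rot: [-0.0, 0.108, 0.994, 0.0]
contact_force: [-5.4, -0.2, 7.2]
width: 0.0286
grip_force: 100.6
```

Run:
```python
from h import *
s=tilt(); t=rot(s["tool_rot"]); print(s["time_s"],s["eef_pos"],"alpha",np.arctan2(t[1,1],t[0,1])-1.303,s["contact_force"],s["ft_torque"])
im,d,K,T,c=look("wrist"); pickle.dump((im,d,K,T),open("w6.pkl","wb")); save("pics/w6.png",cv2.resize(im[120:420,130:430],(600,600),interpolation=cv2.INTER_CUBIC))
```

```text
front 2484 N [0.994 0.006 0.112] theta 0.112 mean [ 0.0132  0.0001 -0.0234] range [ 0.005 -0.012 -0.075] [0.019 0.012 0.012]
top 1104 N [ 0.235 -0.008 -0.972] theta 0.238 mean [ 0.0042 -0.0003 -0.0474] range [-0.009 -0.012 -0.051] [ 0.019  0.012 -0.043]
17.825 [0.47599167 0.24928401 0.12055363] alpha 0.051725641843539893 [-5.43994591 -0.17131561  7.17870023] [-0.17812634  1.06984121  0.01744706]
```

View pics/w6.png

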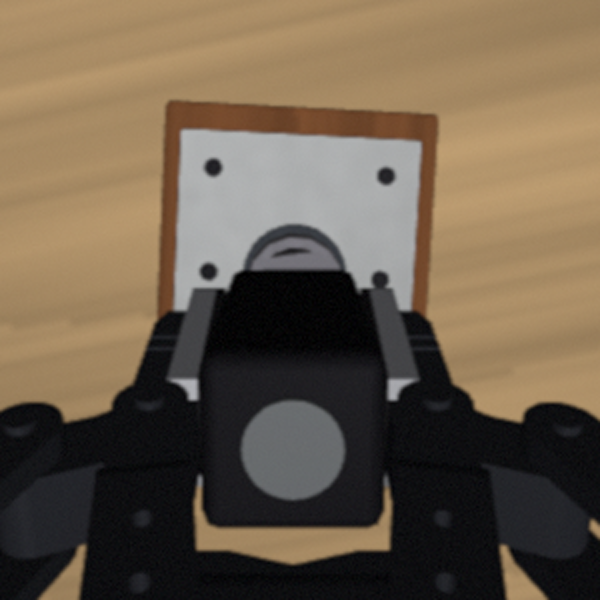

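The flat mark on the head at (295,252) now runs nearly parallel to the fingers' closing line, so the head is turning with the blade. Continuing.

Emit:
{"api": "apply_moves", "payload": {"increments": [[[-1, 0.0035, 0.013, -0.001, -0.095], [-1, 0.0077, 0.0255, -0.002, -0.191], [-1, 0.013, 0.0378, -0.003, -0.286], [-1, 0.019, 0.0495, -0.004, -0.382], [-1, 0.0258, 0.0605, -0.004, -0.475], [-1, 0.0325, 0.0695, -0.004, -0.555], [-1, 0.0325, 0.0695, -0.004, -0.555], [-1, 0.0325, 0.0695, -0.004, -0.555]]]}}

```text
time_s: 18.92
eef_pos: [0.4798, 0.2579, 0.1202]
tool_rot: [-0.0, 0.32, 0.947, 0.001]
contact_force: [-6.3, 0.5, 9.1]
width: 0.0291
grip_force: 100.7
```

Run:
```python
from h import *
s=tilt(); t=rot(s["tool_rot"]); print(s["time_s"],s["eef_pos"],"alpha",np.arctan2(t[1,1],t[0,1])-1.303,s["contact_force"],s["ft_torque"])
```

```text
front 2459 N [ 0.994 -0.003  0.112] theta 0.112 mean [ 0.0134  0.0001 -0.0232] range [ 0.006 -0.012 -0.075] [0.019 0.012 0.012]
top 1040 N [ 0.24  -0.003 -0.971] theta 0.242 mean [ 0.0047 -0.0001 -0.0474] range [-0.009 -0.012 -0.051] [ 0.019  0.012 -0.042]
18.925 [0.47976825 0.25787367 0.1202198 ] alpha -0.38414013501362365 [-6.2570925   0.46281615  9.07876929] [-0.05389171  1.25680438  0.00725571]
```

Withdrawing along the screw's axis and looking at the slot.

Emit:
{"api": "apply_moves", "payload": {"increments": [[[-1, -0.016, 0.004, 0.06, 0], [-1, -0.031, 0.0085, 0.12, 0], [-1, -0.062, 0.017, 0.24, 0], [-1, -0.062, 0.017, 0.5, 0], [-1, 0.3, -0.2, 0.5, 0], [-1, 0.65, -0.3, 0.4, 0], [-1, 0.65, -0.3, 0.35, 0], [-1, 0.65, -0.3, 0.35, 0]]]}}

```text
time_s: 19.98
eef_pos: [0.5576, 0.2212, 0.1609]
tool_rot: [-0.001, 0.32, 0.947, -0.0]
contact_force: [-0.3, 1.3, -1.7]
width: 0.029
grip_force: 99.5
```

Run:
```python
from h import *
from slot import slot
s=tilt("t7"); print(s["time_s"],s["eef_pos"],s["contact_force"])
im,d,K,T,c=look("wrist"); pickle.dump((im,d,K,T),open("w7.pkl","wb"))
p=np.linalg.inv(T)@np.array([.4962,.2461,.0634,1]); u=K[0,2]-K[0,0]*p[0]/p[2]; v=K[1,2]+K[1,1]*p[1]/p[2]; print(u,v)
u,v=int(u),int(v); v0=max(v-60,0); save("pics/c7.png",cv2.resize(im[v0:v0+120,u-60:u+60],(480,480),interpolation=cv2.INTER_CUBIC))
slot(im,d,K,T,u,v)
```

```text
front 2432 N [ 0.993 -0.     0.122] theta 0.122 mean [ 0.0134  0.0001 -0.0231] range [ 0.006 -0.012 -0.075] [0.019 0.012 0.012]
top 1112 N [ 0.246 -0.019 -0.969] theta 0.249 mean [ 0.0048 -0.0003 -0.0474] range [-0.009 -0.012 -0.051] [ 0.019  0.012 -0.043]
19.975 [0.55757132 0.22118895 0.16088162] [-0.30917134  1.29396619 -1.69042526]
247.4053153135893 116.33666620167705
head above plate 0.015248730047098737 head ctr [0.4967 0.2461 0.0626] r 0.01505019050091505 slot n 193 ctr [0.4965 0.2462 0.0625] phi -0.24031164427787796 rect ((-0.1952075958251953, -0.0017986297607421875), (19.699642181396484, 4.0793938636779785), 76.77725982666016) slot world yaw(horizontal) 1.0705874061590899
```

View pics/c7.png

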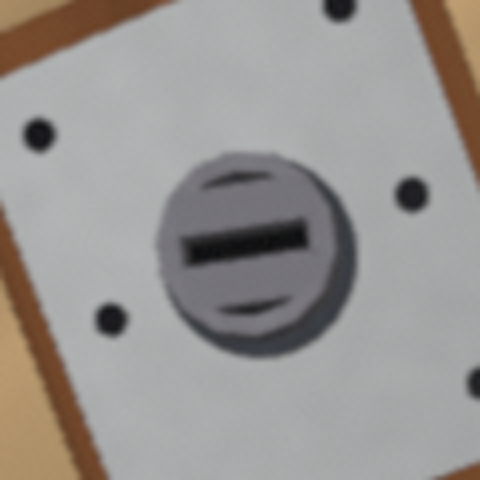

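Run:
```python
from h import *
n=np.array([-.248,.068,.966]); n/=np.linalg.norm(n)
ux=np.array([np.cos(-.2676),np.sin(-.2676),0]); ux-=ux@n*n; ux/=np.linalg.norm(ux); uy=np.cross(n,ux)
res=4000 # px per m
def rect(im,K,T,C):
    g=np.linspace(-.016,.016,257); A,B=np.meshgrid(g,g) # A along ux,B along uy
    P=C+A[...,None]*ux+B[...,None]*uy; p=(P-T[:3,3])@T[:3,:3]
    u=K[0,2]-K[0,0]*p[...,0]/p[...,2]; v=K[1,2]+K[1,1]*p[...,1]/p[...,2]
    return A,B,cv2.remap(im.mean(2).astype(np.float32),u.astype(np.float32),v.astype(np.float32),cv2.INTER_CUBIC)
out=[]
for f,C in(("w3",[.4963,.2459,.0634]),("w7",[.4966,.2461,.0626])):
    im,d,K,T=pickle.load(open(f+".pkl","rb")); A,B,G=rect(im,K,T,np.array(C)); ph=[]
    for th in(45,55,65,75,85):
        k,lab,st,cen=cv2.connectedComponentsWithStats(((G<th)&(np.hypot(A,B)<.0125)).astype(np.uint8))
        j=1+np.argmax(st[1:,4]); q=np.c_[A[lab==j],B[lab==j]]; w,V=np.linalg.eigh(np.cov(q.T)); e=V[:,1]*np.sign(V[1,1]); ph.append(np.arctan2(-e[0],e[1]))
    print(f,np.round(ph,3)); out.append(np.array(ph))
    # plate plane edge yaw: consistency of the frame seen from each pose
    W=world(d,K,T); m=(np.hypot(W[...,0]-.4965,W[...,1]-.246)<.065)&(W[...,2]>.02)&(im.min(2)>120)
    r_=cv2.minAreaRect((np.c_[W[m]@ux,W[m]@uy]*1000).astype(np.float32)); print("plate rect",r_)
print("turn",(out[0]-out[1]).round(3))
```

```text
w3 [0.546 0.547 0.547 0.547 0.548]
plate rect ((439.4687194824219, 368.6588134765625), (78.29246520996094, 140.0531768798828), 89.82532501220703)
w7 [-0.238 -0.238 -0.238 -0.239 -0.239]
plate rect ((440.7579650878906, 368.14093017578125), (78.96269989013672, 144.35800170898438), 89.80316925048828)
turn [0.785 0.786 0.786 0.786 0.786]
```

The slot has turned 0.786 rad, and the plate outline agrees between views to 0.0004 rad, so the turn is past 0.75. Returning to the stand.

Emit:
{"api": "apply_moves", "payload": {"increments": [[[-1, 0.05, -0.2, 0.33, 0], [-1, 0.17, -0.6, 0.33, -0.2], [-1, 0.17, -1, 0.33, -0.4], [-1, 0.17, -1, 0.33, -0.6]]]}}

```text
time_s: 20.58
eef_pos: [0.578, 0.0989, 0.2017]
tool_rot: [0.001, 0.536, 0.844, -0.0]
contact_force: [-0.5, 0.7, -1.5]
width: 0.0288
grip_force: 99.5
```

Emit:
{"api": "apply_moves", "payload": {"increments": [[[-1, 0, -0.4, 0, -0.2], [-1, 0, -0.8, 0, -0.4], [-1, 0, -1, 0, -0.57], [-1, 0, -1, 0, -0.57]]]}}

```text
time_s: 21.08
eef_pos: [0.5782, -0.0195, 0.2015]
tool_rot: [0.0, 0.707, 0.707, 0.0]
contact_force: [0.4, 0.3, -0.8]
width: 0.0296
grip_force: 99.5
```

Emit:
{"api": "apply_moves", "payload": {"increments": [[[-1, 0, -0.4, 0, 0], [-1, 0, -0.8, 0, 0], [-1, 0, -1, 0, 0]]]}}

```text
time_s: 21.45
eef_pos: [0.5786, -0.1391, 0.2013]
tool_rot: [0.0, 0.706, 0.708, 0.0]
contact_force: [0.8, 0.6, -1.8]
width: 0.0292
grip_force: 99.5
```

Emit:
{"api": "apply_moves", "payload": {"increments": [[[-1, 0, -0.1, 0, 0], [-1, 0, -0.19, 0, 0], [-1, 0, -0.19, 0, 0], [-1, 0, -0.19, 0, 0], [-1, 0, -0.19, 0, 0]]]}}

```text
time_s: 22.08
eef_pos: [0.5787, -0.1608, 0.2008]
tool_rot: [-0.0, 0.707, 0.708, 0.0]
contact_force: [0.2, 0.0, -0.8]
width: 0.0289
grip_force: 99.5
```

Run:
```python
from h import *
s=tilt("t8"); print(s["time_s"],s["eef_pos"],rot(s["tool_rot"]).round(3).tolist(),s["contact_force"])
im,d,K,T,c=look("wrist"); W=world(d,K,T); z=W[...,2]; m=(z>.05)&(z<.06)&(im[...,0]>im[...,1]+10)&(np.hypot(W[...,0]-.578,W[...,1]+.177)<.055)
print(m.sum(),W[m].min(0),W[m].max(0),cv2.minAreaRect(W[m][:,:2].astype(np.float32)))
```

```text
front 2538 N [0.995 0.033 0.094] theta 0.095 mean [ 0.0141  0.     -0.0239] range [ 0.006 -0.012 -0.075] [0.02  0.012 0.012]
top 1019 N [ 0.237 -0.005 -0.972] theta 0.239 mean [ 0.005   0.0002 -0.0473] range [-0.008 -0.012 -0.051] [ 0.02   0.012 -0.042]
22.075 [ 0.57866165 -0.16076819  0.20077317] [[-0.001, 1.0, 0.0], [1.0, 0.001, 0.0], [0.0, 0.0, -1.0]] [ 0.2033432   0.02192682 -0.8406566 ]
5999 [ 0.54108952 -0.21459405  0.05004025] [ 0.61495591 -0.13995911  0.05721815] ((0.5780349969863892, -0.17715027928352356), (0.07013556361198425, 0.07050896435976028), 3.883880853652954)
```

Emit:
{"api": "apply_moves", "payload": {"increments": [[[-1, 0, 0, -0.3, 0], [-1, 0, 0, -0.6, 0], [-1, 0, 0, -0.7, 0], [-1, 0, 0, -0.8, 0], [-1, 0, 0, -0.89, 0], [-1, 0, 0, -0.89, 0]]]}}

```text
time_s: 22.92
eef_pos: [0.5785, -0.1614, 0.0937]
tool_rot: [-0.0, 0.707, 0.707, -0.0]
contact_force: [0.4, 0.3, -2.2]
width: 0.0288
grip_force: 99.5
```

Emit:
{"api": "apply_moves", "payload": {"increments": [[[-1, 0, 0, 0, 0], [-1, 0, 0, 0, 0], [-1, 0, -0.04, 0, 0], [-1, 0, -0.08, 0, 0], [-1, 0, -0.11, 0, 0], [-1, 0, -0.14, 0, 0], [-1, 0, -0.17, 0, 0], [-1, 0, -0.2, 0, 0], [-1, 0, -0.2, 0, 0]]], "newtons": 20}}

```text
time_s: 24.05
eef_pos: [0.5777, -0.182, 0.0936]
tool_rot: [-0.004, 0.708, 0.706, 0.002]
contact_force: [-0.3, 10.2, -1.3]
width: 0.0287
grip_force: 99.6
```

Run:
```python
from h import *
s=tilt("t9"); print(s["time_s"],s["eef_pos"],s["contact_force"])
```

```text
front 2580 N [0.999 0.002 0.034] theta 0.034 mean [ 0.0155  0.0002 -0.0193] range [ 0.014 -0.012 -0.047] [0.017 0.012 0.012]
top 1038 N [ 0.077 -0.031 -0.997] theta 0.078 mean [ 0.0032 -0.0004 -0.048 ] range [-0.012 -0.012 -0.05 ] [ 0.017  0.012 -0.045]
24.05 [ 0.57774492 -0.18199257  0.09361   ] [-0.30054272 10.18560008 -1.29737251]
```

Emit:
{"api": "apply_moves", "payload": {"increments": [[[-1, 0, -0.025, 0, 0], [-1, 0, -0.05, 0, 0], [-1, 0, -0.05, 0, 0]]]}}

```text
time_s: 24.48
eef_pos: [0.5777, -0.1871, 0.0938]
tool_rot: [-0.004, 0.708, 0.706, 0.002]
contact_force: [-0.4, 14.5, 1.3]
width: 0.0289
grip_force: 99.8
```

Run:
```python
from h import *
s=tilt("t10"); print(s["time_s"],s["eef_pos"],s["contact_force"])
```

```text
front 2674 N [ 1.     0.    -0.031] theta -0.031 mean [ 0.0161  0.0001 -0.0197] range [ 0.014 -0.012 -0.049] [0.017 0.012 0.012]
top 1371 N [ 0.121 -0.989 -0.081] theta 0.979 mean [ 0.0036  0.0002 -0.0475] range [-0.013 -0.012 -0.075] [0.018 0.012 0.011]
24.475 [ 0.57773681 -0.18711637  0.09376345] [-0.42033764 14.48175657  1.27408504]
```

Emit:
{"api": "apply_moves", "payload": {"increments": [[[-1, 0, 0.04, 0, 0], [-1, 0, 0.084, 0, 0], [-1, 0, 0.084, -0.08, 0], [-1, 0, 0.084, -0.16, 0], [-1, 0, 0.084, -0.16, 0]]]}}

```text
time_s: 25.15
eef_pos: [0.5777, -0.1814, 0.0732]
tool_rot: [-0.001, 0.707, 0.707, -0.001]
contact_force: [0.2, 0.7, -1.4]
width: 0.029
grip_force: 99.7
```

Emit:
{"api": "apply_moves", "payload": {"increments": [[[-1, 0, 0, -0.01, 0], [-1, 0, 0, -0.02, 0], [-1, 0, 0, -0.03, 0], [-1, 0, 0, -0.03, 0]]]}}

```text
time_s: 25.65
eef_pos: [0.5788, -0.1815, 0.0721]
tool_rot: [0.001, 0.707, 0.707, 0.0]
contact_force: [-1.4, 1.1, 4.4]
width: 0.029
grip_force: 100.3
```

Run:
```python
from h import *
s=tilt("t11"); print(s["time_s"],s["eef_pos"],s["contact_force"],s["ft_torque"])
```

```text
front 2617 N [ 1.     0.006 -0.018] theta -0.018 mean [ 0.016   0.0001 -0.0198] range [ 0.015 -0.012 -0.048] [0.017 0.012 0.012]
top 1372 N [-0.094 -0.995 -0.019] theta -1.374 mean [ 0.0041 -0.0001 -0.0472] range [-0.013 -0.012 -0.075] [0.018 0.012 0.011]
25.65 [ 0.57880248 -0.1815324   0.07214548] [-1.36829804  1.06706954  4.43622385] [-0.01528849  0.34521841 -0.01122704]
```

Emit:
{"api": "apply_moves", "payload": {"increments": [[[-1, 0, 0, 0.03, 0], [-1, 0, 0.035, 0.03, 0], [-1, 0, 0.035, 0.015, 0], [-1, 0, 0.035, 0, 0], [-1, 0, 0.035, -0.01, 0], [-1, 0, 0.035, -0.01, 0], [1, 0, 0.035, -0.01, 0], [1, 0, 0.035, -0.01, 0], [1, 0, 0.035, -0.01, 0], [1, 0, 0.035, -0.01, 0], [1, 0, 0.035, 0.3, 0], [1, 0, 0.035, 0.7, 0], [1, 0, 0.035, 0.98, 0], [1, 0, 0.035, 0.98, 0], [1, 0, 0.035, 0.98, 0]]]}}

```text
time_s: 27.58
eef_pos: [0.578, -0.177, 0.1878]
tool_rot: [-0.001, 0.707, 0.707, -0.0]
contact_force: [0.1, -0.1, 0.4]
width: 0.0853
grip_force: 0.0
```

Run:
```python
from h import *
s=r.read_state(); print(s["time_s"],s["eef_pos"],s["contact_force"],s["width"])
im,d,K,T,c=look("wrist"); W=world(d,K,T); z=W[...,2]; h=np.hypot(W[...,0]-.578,W[...,1]+.177)
for n,m in(("top",(h<.035)&(z>.105)&(z<.135)),("stand",(h<.055)&(z>.05)&(z<.06))):
    Q=W[m]; N=np.linalg.svd(Q-Q.mean(0),full_matrices=False)[2][2]
    print(n,m.sum(),Q.mean(0).round(4),"tilt",np.arccos(abs(N[2])).round(3),[np.round(x,4) for x in cv2.minAreaRect(Q[:,:2].astype(np.float32))])
i0=pickle.load(open("top0.pkl","rb"))[0]; it=look("top")[0]
for n,(u,v) in dict(jar=(430,210),tin=(276,157),scoop=(135,180)).items():
    a=i0[v-30:v+30,u-30:u+30].astype(int); b=it[v-30:v+30,u-30:u+30].astype(int); print(n,"diff",abs(a-b).mean().round(2))
```

```text
27.575 [ 0.57795557 -0.17700494  0.18775282] [ 0.14120291 -0.13451801  0.41139613] 0.08533606019886246
top 2388 [ 0.5797 -0.1728  0.119 ] tilt 0.17 [array([ 0.5797, -0.175 ]), array([0.0302, 0.0299]), np.float64(89.7044)]
stand 4886 [ 0.577  -0.1688  0.0549] tilt 0.002 [array([ 0.578 , -0.1773]), array([0.0701, 0.0706]), np.float64(3.995)]
jar diff 4.86
tin diff 3.09
scoop diff 3.15
```

Run:
```python
from h import *
im,d,K,T,c=look("wrist"); W=world(d,K,T); z=W[...,2]
m=(np.hypot(W[...,0]-.5797,W[...,1]+.175)<.012)
Q=W[m]; N=np.linalg.svd(Q-Q.mean(0),full_matrices=False)[2][2]; print(m.sum(),Q.min(0),Q.max(0),"tilt",np.arccos(abs(N[2])))
```

```text
2638 [ 0.56780118 -0.18687928  0.11751995] [ 0.59130389 -0.16320243  0.26832821] tilt 1.5138401136675856
```

Run:
```python
from h import *
im,d,K,T,c=look("wrist"); W=world(d,K,T); z=W[...,2]
m=(np.hypot(W[...,0]-.5797,W[...,1]+.175)<.012)&(z>.11)&(z<.13)
Q=W[m]; N=np.linalg.svd(Q-Q.mean(0),full_matrices=False)[2][2]; print(m.sum(),z[m].mean(),Q.max(0),"tilt",np.arccos(abs(N[2])))
```

```text
1114 0.12058390590167525 [ 0.5914477  -0.16317498  0.12364777] tilt 0.019786713244706964
```

```bash
python3 -c "
from cell import r
print(r.finish_job())"
```

```text
the job is handed in; nothing more can be done
None
```

I turned the screw about 0.79 rad clockwise, put the driver back upright and released in its stand, left the lunch tin, jar and scoop untouched, and handed the job in; no verdict came back.

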